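# Lock the citrus mill and turn its lid to the spout

## Robot

A 6-joint arm with a two-finger parallel gripper is mounted at the origin on the work surface. World frame = base frame: x ahead of the robot, y to its left, z up, the work surface at z = 0. Lengths are in m, angles in rad, forces in N, time in s.
With the tool pointing down it reaches from about 0.325 to 0.85 m from the base axis. Payload 15.5 kg.
Tool frame: the origin (TCP) lies at the very end of the fingers, on their centre line; the grasp point (between the pads) lies 19 mm behind it (grasp_offset is the distance from the TCP to the grasp point, in m); z points along the fingers, y is the line along which they close (so a half turn about z gives the same grasp; the last joint's range is limited). The gripper opens to 91 mm and grips with 3 to 60 N. Pads are 32 mm wide; open, the fingers measure 118 mm over their backs; the gripper's body (76 mm by 178 mm) begins 60 mm behind the grasp point.
Start: joints at [-1.383, 0.494, 1.345, -0, 1.302, -0.096], TCP at [0.174, -0.6, 0.192] pointing down, gripper open.
Joint ranges: [-2.91, 2.91], [-0.82, 2.16], [0.22, 2.67], [-1.22, 4.37], [0.12, 2.79], [-3.08, 3.08]. Speed limits (rad/s): [1.89, 1.89, 2.57, 3.01, 3.01, 3.01].

## Interface

Orientations are given as a unit quaternion [w, x, y, z].
In Python, from workcell import * gives the robot as it stands.
- The arm moves only by the tool step_arm, never from a script. Its argument "targets" is a list of rows, each a list of 7 numbers: the shift along the world's x, y, z in mm, then the turn, a rotation vector about the world's x, y, z in degrees, then the finger opening in mm, from 0 to 91.2. A call has exactly 10 rows; each row shifts and turns the commanded pose from where the row before left it; what a row does not reach is not made up. A row lasts 1/8 s, in which the tool goes at most 62.5 mm and 10.7 degrees, less where a joint would pass 70% of its speed; a pose out of reach is approached as far as the arm can. A call with a gripper value outside its range is refused whole. The fingers move at their own pace and stop on an object; "grip_force" is the grip in N (left out, the last holds). Time passes only in rows, so rows that do not move let the fingers close, or fill a call up. It gives the time, the measured TCP pose, the force, the opening and the grip force at its end, in the units of the state.
- sense(): the state, without advancing time (a new reading comes with each control period).
- snapshot(name): name is "side" or "top"; returns a dict with "frame" (384x512x3 uint8, red, green, blue), "z_map" (384x512 float32, m along the optical axis (not along the pixel's ray), 0 where there is no reading), "intrinsics" (3x3 intrinsics, pixels), "pose" (4x4, takes a point from camera to world coordinates). Camera axes: x right, y down, z forward; pixel columns grow to the right and rows downward; lengths in m; the calibration is good to about 2 mm. A picture is of the moment at which its call begins.
- hand_in(): hands the job in; it is judged then, once.
The state is a dict: "time": time; "q": joint angles; "joint_velocities": joint speeds; "tau": joint torques, N m; "eef_pos": TCP position; "tcp_rot": TCP orientation; "ft_force": force on the tool from outside, world axes, zero at the start; "moment": the same for the moment, N m; "grip_width": finger opening in m; "grasp_force": force on a finger pad.
Only numpy, scipy, OpenCV 4.12 (cv2) and the standard library are available. Lean on these libraries where they do the work, as an engineer would, in place of code of your own. Each camera call takes 0.05 s, during which the arm holds its last target. There are 200 camera calls.

## Task

Get the citrus mill ready to pour: first lock its foot by pushing the low swing lever with a fingertip, counter-clockwise seen from above, all the way to its stop; only then push the arm on the lid round (either way) until it points straight along the spout. Just push: do not grip the lever or the lid's arm, do not shift or lift the mill, and leave the lime, the ramekin, the jar and the zester where they are.

Things in the scene. Friction and masses are not known exactly. Their poses are not given: they have to be found in the camera images.
- mill: low round steel citrus mill, 2.6 kg, loose on the counter (slides only above about 15 N). Origin: centre of its underside, on the lid's vertical axis; z up, x along the spout. Foot 152 mm wide, 22 mm high; bowl 140 mm wide, 90 mm high; lid 138 mm wide, its surface 102 mm above the counter. Loop handle out to 118 mm along -x, 28 to 86 mm high
- lid (a joint): lid angle, rad, about the mill's axis: 0 (and again 6.283) when the lid's arm points along the spout, growing counter-clockwise from above; stops at -0.7 and 6.98, starts at 0.7 to 5.58. Friction 0.10 N m, no spring: stays where left. Arm: black bar 10 mm wide, from a 28 mm hub (126 mm high) out to 66 mm from the axis, 102 to 122 mm above the counter
- lid_grip (a point): top centre of the round black post, 14 mm in diameter, standing on the lid's arm 60 mm from the axis; 140 mm above the counter. Its x axis points outward along the arm, y square to it, z up. The dark pouring gap of the lid lies under it
- lock_lever (a joint): foot lever angle, rad: 0 open, 1.4 locked against its stop, growing counter-clockwise from above; starts at 0 to 0.4. At 0 it points from its pivot in the mill's direction -130 degrees (from mill +x), at 1.4 in -50 degrees. Friction 0.10 N m, no spring: stays where left. Flat steel bar 16 mm wide, 31 to 39 mm above the counter
- lever_pivot (a point): on the lever's vertical pivot axis at the foot's edge, at mill x 0, y -78 mm; 42 mm above the counter
- lever_tab (a point): top centre of the upright black tab at the lever's outer end, 80 mm from the pivot, 92 mm above the counter. Plate 24 mm long along the lever, 8 mm thick across it, 62 mm tall. Site x axis outward along the lever, y across the tab in the direction of locking, z up
- spout_tip (a point): middle of the spout's open outer end, 111 mm from the mill's axis along mill +x, 88 mm above the counter; the spout is a trough 38 mm wide, 66 to 88 mm high
- lime: loose lime, 58 mm across, 57 mm high, origin at its underside; leave alone
- ramekin: loose small white bowl, 72 mm across, 45 mm high, origin at its underside; leave alone
- jar: loose small glass jar, 56 mm across, 80 mm high, origin at its underside; leave alone
- zester: loose long hand grater lying along its x axis, 330 mm long, 34 mm wide, 24 mm high, green handle towards its -x; origin on the counter 160 mm from the handle's end; leave alone

How it is judged:
By the outcome, as a careful person would: the job done as asked, in the order asked, and still so for the second after the job is handed in, with the robot touching nothing.
It also fails if it takes over 67 s, if anything falls off the work surface, if the arm or the gripper's body presses on something with over 40 N, if the wrist force passes 120 N, or if a joint passes its speed limit or range.

## Working session

There is one attempt and no reset: what is moved stays moved. The work goes in short steps, Python scripts to look and compute and a tool call to move; the robot and the scene stay as the last step left them, time stands still between calls to the robot, and variables do not carry over. Pictures are saved under pics/ and viewed, at most 10 in all, crops included, and the job is handed in when it is done.

Besides the shell and the picture viewer there is one more tool, called after "Request:" in YAML: its name, and indented under it one key for each argument. step_arm: Moves the arm, as the interface text tells. Its arguments: {"type":"object","properties":{"targets":{"type":"array"},"grip_force":{"type":"number"}},"required":["targets"]}

```bash
mkdir -p pics; cat > h.py <<'E'
from workcell import *
import numpy as np, cv2
def snap(n,f):
    s=snapshot(n); np.savez(f'/tmp/{f}.npz',**s); cv2.imwrite(f'pics/{f}.png',s['frame'][:,:,::-1]); return s
def load(f): return np.load(f'/tmp/{f}.npz')
def cloud(s):
    z=s['z_map'];K=s['intrinsics'];v,u=np.mgrid[:z.shape[0],:z.shape[1]]
    p=np.stack([(u-K[0,2])/K[0,0]*z,(v-K[1,2])/K[1,1]*z,z],-1)
    P=p@s['pose'][:3,:3].T+s['pose'][:3,3]; P[z==0]=np.nan; return P
E
python3 - <<'E'
from h import *
a=snap('top','top1');b=snap('side','side1')
print(a['pose'].round(3),b['pose'].round(3)); print(sense())
E
```

```text
[[ 0.028 -0.988  0.149  0.436]
 [-0.999 -0.031 -0.017  0.071]
 [ 0.022 -0.149 -0.989  1.126]
 [ 0.     0.     0.     1.   ]] [[-0.951 -0.233  0.206  0.358]
 [-0.31   0.732 -0.607  0.755]
 [-0.009 -0.641 -0.768  1.011]
 [ 0.     0.     0.     1.   ]]
{'time': 0.1, 'q': array([-1.38349571e+00,  4.94136495e-01,  1.34603496e+00,  1.42302578e-05,
        1.30248661e+00, -9.54789039e-02]), 'joint_velocities': array([-0.00016508, -0.0028949 , -0.00012411,  0.00175116, -0.00013684,
        0.00053372]), 'tau': array([ 1.30756624e-05, -8.80236983e+01, -3.82545698e+01,  7.06653879e-02,
        4.82370669e-02, -6.54413057e-06]), 'eef_pos': array([ 0.17434773, -0.59983289,  0.19129988]), 'tcp_rot': array([-5.32459382e-04,  9.90021234e-01,  1.40917254e-01, -1.75960755e-05]), 'ft_force': array([ 0.44888731, -0.45351994,  0.97491501]), 'moment': array([ 0.02416982,  0.06962251, -0.04297754]), 'grasp_force': 0.0, 'grip_width': 0.09096239585354056}
```

View pics/top1.png

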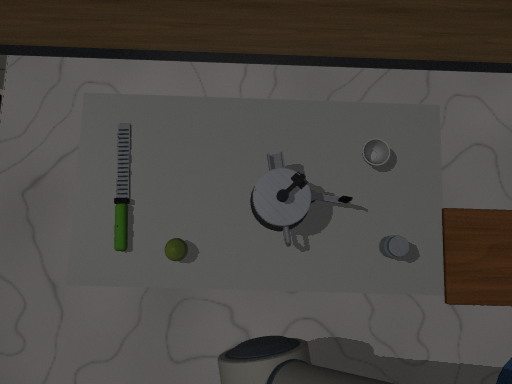

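View pics/side1.png

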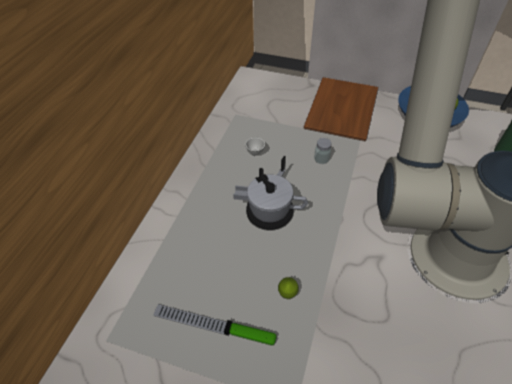

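Top view: mill lid hub at about (282,196), spout tip (275,156), handle below (287,237), lid arm's post (299,181), lever tab (345,199). In the side view the spout is at left (240,192) and the lever tab at (283,163).

```bash
python3 - <<'E'
from h import *
s=load('top1');f=s['frame'];c=f[140:250,235:365]
cv2.imwrite('pics/c1.png',np.clip(cv2.resize(c,None,fx=6,fy=5.4545,interpolation=cv2.INTER_CUBIC)[:,:,::-1].astype(float)*2,0,255).astype('uint8'))
P=cloud(s)
def seg(lo,hi,x0,x1,y0,y1):
    m=(P[...,2]>lo)&(P[...,2]<hi); m[:y0]=0;m[y1:]=0;m[:,:x0]=0;m[:,x1:]=0; return m
m=seg(.096,.106,245,325,165,225);q=P[m]
(c,r)=cv2.minEnclosingCircle(q[:,:2].astype(np.float32)); print('lid',c,r,q.mean(0),len(q))
for n,m in [('post',seg(.13,.15,245,325,165,225)),('tab',seg(.07,.1,330,365,185,215)),('lever',seg(.025,.06,312,365,185,215)),('spout',seg(.055,.095,262,290,145,168)),('handle',seg(.03,.1,275,300,228,250))]:
    q=P[m]; print(n,len(q),q.mean(0).round(4),q.min(0).round(4),q.max(0).round(4))
for n,(x0,x1,y0,y1) in dict(ram=(355,395,135,172),jar=(380,415,230,262),lime=(160,192,235,266)).items():
    q=P[seg(.02,.1,x0,x1,y0,y1)];print(n,q.min(0).round(3),q.max(0).round(3))
E
```

```text
lid (0.5742761492729187, 0.00896394718438387) 0.06982874870300293 [0.57158604 0.01141299 0.10227352] 2339
post 33 [ 0.6122 -0.0299  0.139 ] [ 0.5672 -0.0377  0.1306] [0.6209 0.0089 0.1432]
tab 48 [ 0.5751 -0.1446  0.0879] [ 0.5706 -0.1568  0.0704] [ 0.5802 -0.1343  0.0958]
lever 225 [ 0.5811 -0.1044  0.0404] [ 0.569  -0.1555  0.0299] [ 0.5995 -0.0686  0.0556]
spout 241 [0.6651 0.0251 0.075 ] [0.6449 0.0052 0.0659] [0.685  0.0472 0.0928]
handle 114 [ 0.4804 -0.0057  0.0755] [ 0.4582 -0.015   0.0359] [0.5025 0.0022 0.0899]
ram [ 0.667 -0.264  0.02 ] [ 0.737 -0.195  0.049]
jar [ 0.439 -0.296  0.021] [ 0.493 -0.242  0.086]
lime [0.417 0.236 0.025] [0.471 0.289 0.062]
```

View pics/c1.png

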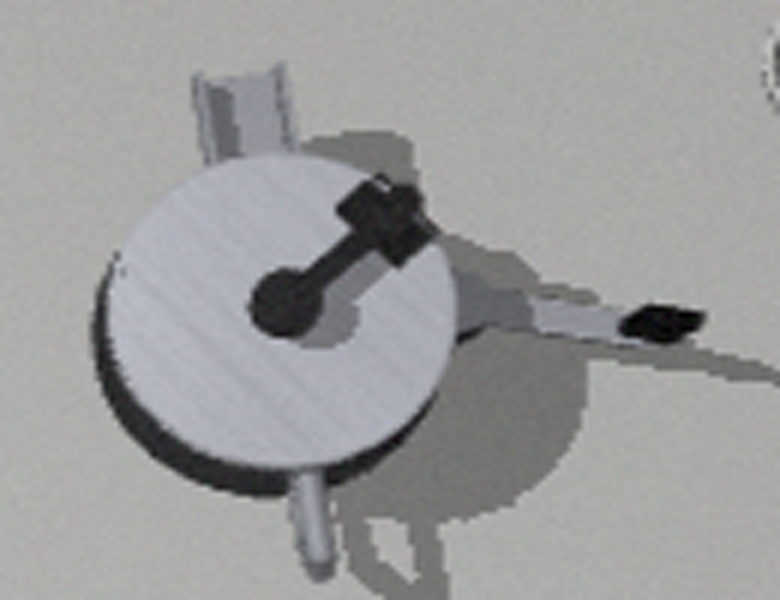

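The crop shows the spout end at crop (242,75), hub (287,303), post about (385,215), lever tab (662,323) and handle end (320,575). The lid arm is about 55° clockwise of the spout and the lever is near its open end. I'll cross-check with the side camera.

```bash
python3 - <<'E'
from h import *
from scipy.optimize import least_squares
for n in ['top1','side1']:
    P=cloud(load(n)).reshape(-1,3);P=P[~np.isnan(P[:,0])]
    c0=np.array([.574,.009]);d=P[:,:2]-c0;r=np.hypot(*d.T);z=P[:,2]
    q=P[(r<.08)&(z>.098)&(z<.106)];c,R=cv2.minEnclosingCircle(q[:,:2].astype(np.float32));c=np.array(c)
    d=P[:,:2]-c;r=np.hypot(*d.T);a=np.degrees(np.arctan2(d[:,1],d[:,0]))
    print(n,'lid',c.round(4),round(R,4),'z',np.median(q[:,2]).round(4))
    def show(k,m):
        q=P[m];print(' ',k,m.sum(),np.median(q,0).round(4),'mid',((q.min(0)+q.max(0))/2).round(4),'ang',a[m].mean().round(1),'rng',a[m].min().round(1),a[m].max().round(1),'rmax',r[m].max().round(4))
    show('spout',(r>.08)&(r<.115)&(z>.062)&(z<.094)&(abs(a-10)<25))
    show('handle',(r>.085)&(r<.125)&(z>.03)&(z<.094)&(abs(abs(a)-170)<22))
    show('post',(r>.045)&(r<.07)&(z>.134)&(z<.146))
    show('posthi',(r>.03)&(r<.075)&(z>.112)&(z<.146))
    show('hub',(r<.025)&(z>.123)&(z<.13))
    show('tab',(r>.11)&(r<.18)&(z>.055)&(z<.1)&(abs(a+90)<40))
    show('tabtop',(r>.11)&(r<.18)&(z>.088)&(z<.1)&(abs(a+90)<40))
E
```

```text
top1 lid [0.5743 0.009 ] 0.0698 z 0.1024
  spout 207 [0.6677 0.0263 0.0713] mid [0.6673 0.0263 0.0794] ang 10.3 rng -2.4 23.2 rmax 0.1113
  handle 83 [ 0.4754 -0.0064  0.0839] mid [ 0.4744 -0.0078  0.0629] ang -171.0 rng -173.9 -167.1 rmax 0.1179
  post 30 [ 0.6156 -0.0328  0.1398] mid [ 0.615  -0.0319  0.1391] ang -45.4 rng -51.7 -39.0 rmax 0.0659
  posthi 79 [ 0.6093 -0.0261  0.1237] mid [ 0.6068 -0.0236  0.1308] ang -45.6 rng -54.3 -36.4 rmax 0.0659
  hub 109 [0.5744 0.0088 0.1261] mid [0.5753 0.0064 0.1265] ang -2.6 rng -178.1 172.8 rmax 0.0242
  tab 58 [ 0.5746 -0.1437  0.0892] mid [ 0.5754 -0.1454  0.0756] ang -89.8 rng -91.3 -87.7 rmax 0.1658
  tabtop 32 [ 0.5752 -0.146   0.0919] mid [ 0.5751 -0.1454  0.0919] ang -89.5 rng -91.3 -88.0 rmax 0.1652
side1 lid [0.5747 0.0133] 0.0706 z 0.1007
  spout 149 [0.6695 0.0208 0.0753] mid [0.6695 0.0291 0.0764] ang 8.6 rng -4.5 22.6 rmax 0.1135
  handle 83 [ 0.4754 -0.0029  0.0698] mid [ 0.477  -0.0038  0.0586] ang -170.7 rng -173.4 -164.3 rmax 0.1146
  post 14 [ 0.6169 -0.0306  0.1375] mid [ 0.6173 -0.0307  0.1373] ang -46.0 rng -51.8 -40.6 rmax 0.0671
  posthi 60 [ 0.6129 -0.0246  0.1227] mid [ 0.6093 -0.0212  0.1263] ang -44.1 rng -52.3 -36.8 rmax 0.0671
  hub 42 [0.576  0.0124 0.1245] mid [0.5751 0.0135 0.1256] ang -11.4 rng -172.1 159.5 rmax 0.0148
  tab 47 [ 0.576  -0.1381  0.079 ] mid [ 0.5774 -0.1421  0.0745] ang -89.1 rng -90.8 -87.1 rmax 0.1677
  tabtop 13 [ 0.5769 -0.1449  0.0905] mid [ 0.5777 -0.1412  0.0908] ang -89.0 rng -90.3 -87.3 rmax 0.165
```

Request:
step_arm:
  targets:
    - [40,50,0,0,0,-5,0]
    - [40,50,0,0,0,-5,0]
    - [40,50,0,0,0,-5,0]
    - [40,50,0,0,0,-5,0]
    - [40,50,0,0,0,-5,0]
    - [40,50,0,0,0,0,0]
    - [40,50,0,0,0,0,0]
    - [40,50,0,0,0,0,0]
    - [30,50,0,0,0,0,0]
    - [16,11,0,0,0,0,0]
  grip_force: 20

```text
time: 1.35
eef_pos: [0.5336, -0.1458, 0.1916]
tcp_rot: [-0.0, 0.997, -0.075, -0.0]
ft_force: [0.1, -0.7, 0.3]
grip_width: 0.001
grasp_force: 0.0
```

Request:
step_arm:
  targets:
    - [0,0,0,0,0,0,0]
    - [0,0,-30,0,0,0,0]
    - [0,0,-30,0,0,0,0]
    - [0,0,-30,0,0,0,0]
    - [0,0,-20,0,0,0,0]
    - [0,0,-9,0,0,0,0]
    - [0,0,0,0,0,0,0]
    - [0,0,0,0,0,0,0]
    - [0,0,0,0,0,0,0]
    - [0,0,0,0,0,0,0]

```text
time: 2.6
eef_pos: [0.533, -0.1488, 0.0732]
tcp_rot: [0.0, 0.997, -0.077, 0.0]
ft_force: [-0.5, 0.1, -0.5]
grip_width: 0.0003
grasp_force: 0.0
```

```bash
python3 - <<'E'
from h import *
print(sense()['eef_pos'],sense()['tcp_rot'],sense()['ft_force'])
s=snap('side','side2');c=s['frame'][100:240,220:360]
cv2.imwrite('pics/c2.png',np.clip(cv2.resize(c,None,fx=4,fy=4,interpolation=cv2.INTER_CUBIC)[:,:,::-1]*1.4,0,255).astype('uint8'))
# push path: TCP at clearance d behind tab face, lever angle world phi
psi=9.6;c=np.array([.5745,.0100]);p=c+.078*np.array([np.sin(np.radians(psi)),-np.cos(np.radians(psi))]);print('pivot',p)
for phi in np.arange(-99,-38,6.0):
    t=np.radians(phi);u=np.array([np.cos(t),np.sin(t)]);n=np.array([-u[1],u[0]])
    print(phi,((p+.078*u-.020*n)*1000).round(1))
E
```

```text
[ 0.53296419 -0.14878331  0.07324519] [ 1.05033361e-04  9.97060139e-01 -7.66221699e-02  3.33663920e-04] [-0.47716669  0.07382772 -0.53443399]
pivot [ 0.58750796 -0.06690769]
-99.0 [ 555.6 -140.8]
-93.0 [ 563.5 -143.8]
-87.0 [ 571.6 -145.8]
-81.0 [ 580.  -147.1]
-75.0 [ 588.4 -147.4]
-69.0 [ 596.8 -146.9]
-63.0 [ 605.1 -145.5]
-57.0 [ 613.2 -143.2]
-51.0 [ 621.1 -140.1]
-45.0 [ 628.5 -136.2]
-39.0 [ 635.5 -131.5]
```

View pics/c2.png

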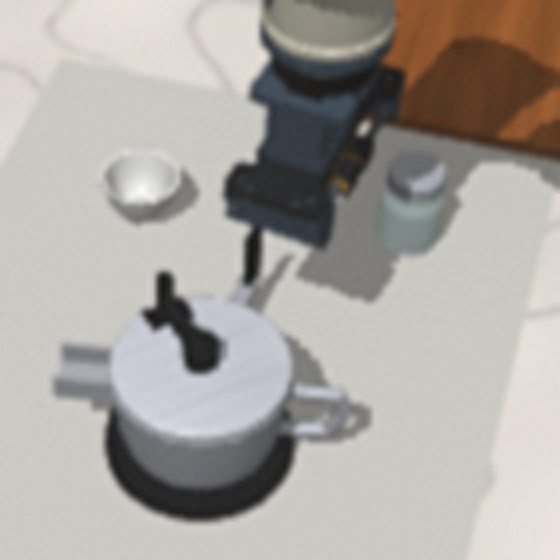

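The view shows the closed gripper to the robot side of the tab (crop (253,255)), with the body clear above it. The jar and ramekin are clear too.

Request:
step_arm:
  targets:
    - [8,3,0,0,0,0,0]
    - [8,3,0,0,0,0,0]
    - [6,2,0,0,0,0,0]
    - [4,-1.5,0,0,0,3,0]
    - [4,-1.5,0,0,0,3,0]
    - [4,-1,0,0,0,3,0]
    - [4,-1,0,0,0,3,0]
    - [4.2,-0.7,0,0,0,3,0]
    - [4.2,-0.6,0,0,0,3,0]
    - [0,0,0,0,0,0,0]

```text
time: 3.9
eef_pos: [0.5796, -0.1469, 0.0727]
tcp_rot: [0.0, 0.997, 0.08, 0.0]
ft_force: [-0.2, -0.1, -0.7]
grip_width: 0.0004
grasp_force: 0.0
```

```bash
python3 - <<'E'
from h import *
print(sense()['eef_pos'],sense()['tcp_rot'],sense()['ft_force'])
P=cloud(snap('side','side3'));z=P[...,2]
m=(z>.05)&(z<.098)&(P[...,0]>.55)&(P[...,0]<.67)&(P[...,1]<-.09)&(P[...,1]>-.17);q=P[m]
print(m.sum(),np.median(q,0),q.min(0),q.max(0))
s=load('side3');c=s['frame'][100:240,220:360]
cv2.imwrite('pics/c3.png',np.clip(cv2.resize(c,None,fx=4,fy=4,interpolation=cv2.INTER_CUBIC)[:,:,::-1]*1.4,0,255).astype('uint8'))
E
```

```text
[ 0.57959021 -0.1469028   0.07269905] [1.30784750e-06 9.96775509e-01 8.02407764e-02 5.03665487e-05] [-0.2335203  -0.13981889 -0.73903904]
45 [ 0.57617705 -0.13671593  0.07227067] [ 0.56750811 -0.15432908  0.05166447] [ 0.59041139 -0.12799635  0.09695334]
```

View pics/c3.png

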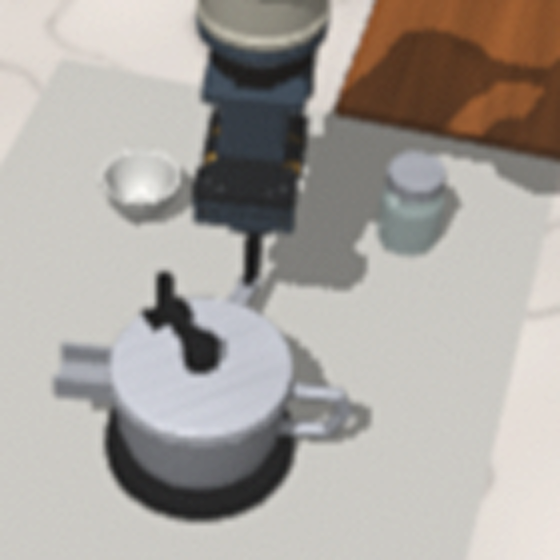

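The tab at (252,260) hasn't moved, although the TCP reading is level with it. I'll locate the gripper in the depth data.

```bash
python3 - <<'E'
from h import *
for n in ['side','top']:
    s=load('side3') if n=='side' else snap('top','top3')
    P=cloud(s);z=P[...,2];K=s['intrinsics'];T=np.linalg.inv(s['pose'])
    for w in [(.5796,-.1469,.0727),(.5796,-.1469,.152),(.576,-.1445,.092)]:
        c=T[:3,:3]@w+T[:3,3];print(n,w,(K@c/c[2])[:2].round(1),c[2].round(3))
    m=(z>.11)&(z<.25)&(P[...,1]<-.05)&(P[...,1]>-.4)&(P[...,0]>.4)&(P[...,0]<.75)
    q=P[m]
    for lo in np.arange(.11,.25,.02):
        k=q[(q[:,2]>=lo)&(q[:,2]<lo+.02)]
        if len(k):print(lo.round(2),len(k),k.min(0).round(3),k.max(0).round(3))
s=load('top3');c=np.hstack([load(n)['frame'][a:a+140,b:b+140] for n,a,b in [('top3',120,260),('side3',100,220)]])
cv2.imwrite('pics/c4.png',np.clip(cv2.resize(c,None,fx=2.8,fy=2.8,interpolation=cv2.INTER_CUBIC)[:,:,::-1]*1.8,0,255).astype('uint8'))
E
```

```text
side (0.5796, -0.1469, 0.0727) [282.7 161. ] 1.314
side (0.5796, -0.1469, 0.152) [283.6 143.3] 1.253
side (0.576, -0.1445, 0.092) [283.8 157.6] 1.297
0.15 1 [ 0.54  -0.073  0.169] [ 0.54  -0.073  0.169]
0.17 129 [ 0.53  -0.228  0.171] [ 0.612 -0.058  0.19 ]
0.19 184 [ 0.529 -0.224  0.19 ] [ 0.619 -0.052  0.21 ]
0.21 331 [ 0.531 -0.23   0.21 ] [ 0.606 -0.05   0.23 ]
0.23 88 [ 0.55  -0.124  0.23 ] [ 0.603 -0.09   0.25 ]
top (0.5796, -0.1469, 0.0727) [345.7 197.1] 1.066
top (0.5796, -0.1469, 0.152) [353.  192.6] 0.988
top (0.576, -0.1445, 0.092) [346.3 197.5] 1.046
0.17 19 [ 0.528 -0.231  0.177] [ 0.605 -0.073  0.19 ]
0.19 45 [ 0.528 -0.229  0.19 ] [ 0.602 -0.053  0.21 ]
0.21 642 [ 0.527 -0.218  0.211] [ 0.604 -0.054  0.23 ]
0.23 31 [ 0.559 -0.099  0.231] [ 0.591 -0.093  0.249]
```

View pics/c4.png

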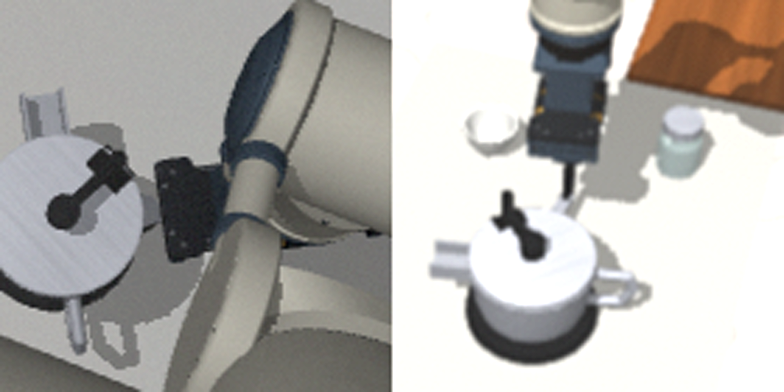

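The left picture (top view) shows the arm covering the tab. On the right the lever and tab at (567,180) look unmoved, though the fingers should overlap the tab. Before lifting, I'll compare depth against the first image.

```bash
python3 - <<'E'
from h import *
print(sense()['q'].round(3),sense()['grip_width'])
for n in ['side1','side3']:
    s=load(n);P=cloud(s);g=s['frame'].sum(-1)
    print(n)
    for r in range(150,174,2): print(r,g[r,272:296], (P[r,272:296:2,2]*1000).round(0))
E
```

```text
[-0.348  0.591  1.543  0.     1.008  1.063] 0.00019801420628480363
side1
150 [411 408 408 408 408 405 408 408 405 408 407 408 405 407 408 407 407 407
 408 408 406 407 408 405] [-1.  2. -4.  1.  1. -2.  0. -0.  1. -6.  0.  0.]
152 [408 408 410 407 410 406 410 406 408 409 408 407 405 406 408 407 409 407
 405 406 407 408 407 408] [-1.  2. -1.  4. -4. -3. -0. -3.  1. -1. -0. -1.]
154 [405 408 406 408 407 406 405 408 411 408 408 406 403 405 411 408 409 407
 405 407 408 408 406 406] [ 1. -3. -0. -1.  0. -4.  1. -0.  1.  0. -2. -2.]
156 [408 408 406 407 407 410 408 409 414 408 370 254 173 256 388 411 408 408
 408 405 406 406 408 404] [-3.  1.  3. -2. -1. -2. 93.  1. -2. -2. -1. -3.]
158 [410 408 408 408 408 408 409 408 403 336 191  81  91 233 391 416 408 408
 408 407 407 405 409 405] [-5. -0. -3. -2. -3. 91. 88. -2. -3. -3. -1. -1.]
160 [406 408 407 408 408 411 408 411 361 198  86  70 102 243 396 415 410 406
 408 408 406 407 406 407] [-0. -1. -5. -1. -5. 87. 82.  1. -2. -2. -5. -6.]
162 [407 408 407 407 406 412 411 414 358 180  76  70 107 244 394 416 408 409
 408 404 403 403 407 408] [ 3. -
[... 2010 characters left out ...]
 306 273 268
 267 268 271 269 271 268] [-4. -1.  2. -2. -2. 72. 64. -3.  5. -1. -0. -2.]
166 [426 427 425 426 428 426 429 435 372 165  54  72 151 311 417 405 346 283
 268 271 269 272 268 269] [-4.  3. -6. -3.  0. 61. 55. -3. -3.  1. -3.  1.]
168 [425 429 426 427 427 428 429 416 335 145  56  83 196 339 385 310 263 261
 266 268 267 265 266 270] [-2.  1. -3. -2. nan 58. 45. -2. -2. -2. -4. -1.]
170 [428 429 428 426 427 429 412 363 281 149 126 218 307 329 298 266 290 331
 341 324 304 311 284 272] [ 1.  3.  0. -1. 37. 43. 38. -1. -2. -2. -2.  0.]
172 [426 423 429 428 426 420 397 366 356 348 330 282 255 275 267 290 362 423
 435 431 420 426 419 415] [-6. -1. -5. -3. 38. 38. 34. -3.  0.  1. -0.  2.]
```

The tab hasn't moved. Row 158 shows fingertip pixels at about 0.097 m, and the body bottom is at about 0.170 m. So the real tip is about 20 mm above the reported TCP height, and the fingers passed over the tab. I'll lift slightly, back off and come in 20 mm lower.

Request:
step_arm:
  targets:
    - [0,0,6,0,0,0,0]
    - [-10,2,0,0,0,-6,0]
    - [-12,2,0,0,0,-6,0]
    - [-12,2,0,0,0,-6,0]
    - [-6,2,0,0,0,0,0]
    - [0,0,0,0,0,0,0]
    - [0,0,-10,0,0,0,0]
    - [0,0,-10,0,0,0,0]
    - [0,0,-6,0,0,0,0]
    - [0,0,0,0,0,0,0]

```text
time: 5.25
eef_pos: [0.5388, -0.1389, 0.0521]
tcp_rot: [-0.0, 0.997, -0.077, -0.001]
ft_force: [-0.5, 0.7, 0.2]
grip_width: 0.0003
grasp_force: 0.0
```

```bash
python3 - <<'E'
from h import *
s=snap('side','side5');P=cloud(s);e=sense()['eef_pos'];print(e,sense()['ft_force'],sense()['q'].round(3))
m=(P[...,2]>.03)&(abs(P[...,0]-.56)<.09)&(P[...,1]<-.04)&(P[...,1]>-.25)
for lo in np.arange(.03,.2,.01):
    k=P[m&(P[...,2]>=lo)&(P[...,2]<lo+.01)]
    if len(k):print(lo.round(2),len(k),k.min(0).round(3),k.max(0).round(3))
T=np.linalg.inv(s['pose']);K=s['intrinsics'];g=s['z_map']
# FK sanity via pixel of tip
for dz in (0,.02):
    c=T[:3,:3]@(e+[0,0,dz])+T[:3,3];print((K@c/c[2])[:2])
E
```

```text
[ 0.53905627 -0.13897041  0.05249154] [ 0.94096546 -0.85108431  0.37791219] [-0.36   0.575  1.662  0.     0.905  1.365]
0.03 47 [ 0.47  -0.249  0.031] [ 0.588 -0.11   0.04 ]
0.04 17 [ 0.472 -0.249  0.04 ] [ 0.589 -0.114  0.05 ]
0.05 16 [ 0.471 -0.25   0.05 ] [ 0.582 -0.131  0.059]
0.06 12 [ 0.471 -0.248  0.06 ] [ 0.582 -0.133  0.07 ]
0.07 9 [ 0.471 -0.25   0.072] [ 0.526 -0.127  0.079]
0.08 6 [ 0.522 -0.142  0.081] [ 0.526 -0.125  0.089]
0.09 27 [ 0.52  -0.141  0.091] [ 0.604 -0.04   0.1  ]
0.1 55 [ 0.521 -0.14   0.1  ] [ 0.612 -0.04   0.109]
0.11 3 [ 0.521 -0.137  0.113] [ 0.524 -0.122  0.113]
0.14 1 [ 0.567 -0.063  0.149] [ 0.567 -0.063  0.149]
0.15 58 [ 0.49  -0.21   0.151] [ 0.586 -0.05   0.16 ]
0.16 116 [ 0.491 -0.21   0.16 ] [ 0.587 -0.049  0.17 ]
0.17 116 [ 0.49  -0.214  0.17 ] [ 0.588 -0.043  0.18 ]
0.18 89 [ 0.49  -0.217  0.18 ] [ 0.588 -0.043  0.19 ]
0.19 344 [ 0.491 -0.221  0.19 ] [ 0.588 -0.043  0.2  ]
[293.6207822  169.57158016]
[293.96867849 165.37222572]
```

The body bottom is at 0.150, which clears the 0.140 post, and the tip is at about 0.072, now 20 mm below the tab top. Pushing.

Request:
step_arm:
  targets:
    - [6,0,0,0,0,0,0]
    - [6,-1,0,0,0,0,0]
    - [5,-1,0,0,0,0,0]
    - [4,-1.5,0,0,0,3,0]
    - [4,-1.5,0,0,0,3,0]
    - [4,-1,0,0,0,3,0]
    - [4,-1,0,0,0,3,0]
    - [4.2,-0.7,0,0,0,3,0]
    - [4.2,-0.6,0,0,0,3,0]
    - [0,0,0,0,0,0,0]

```text
time: 6.55
eef_pos: [0.5809, -0.1474, 0.0528]
tcp_rot: [0.0, 0.997, 0.08, 0.0]
ft_force: [0.5, 0.1, 0.3]
grip_width: 0.0004
grasp_force: 0.0
```

```bash
python3 - <<'E'
from h import *
s=snap('side','side6');P=cloud(s);print(sense()['eef_pos'],sense()['ft_force'],sense()['moment'])
g=s['frame'].sum(-1)
for r in range(156,176,2): print(r,g[r,262:292],(P[r,262:292:2,2]*1000).round(0))
E
```

```text
[ 0.58073578 -0.14739232  0.05281013] [ 0.97677642  0.36675615 -0.68871749] [ 0.04646514 -0.01783609  0.01348202]
156 [431 431 430 429 421 342 181 111 121 124 123 125 128 129 120 116 121 118
 111 110 108 108 111 105  98  92  93  98  89  92] [ -2.   0.  -1. 177. 176. 176. 179. 180. 181. 181. 187. 187. 190. 186.
 188.]
158 [429 425 429 431 433 376 197 113 117 124 125 128 132 126 120 123 125 121
 120 118 123 123 125 128 115 115 123 120 119 121] [ -5.   1.  -1. 160. 164. 164. 164. 164. 167. 166. 170. 168. 176. 178.
 181.]
160 [425 428 431 429 427 398 317 283 272 254 246 222 157 120 122 135 135 127
 128 128 127 128 129 129 129 126 129 131 125 127] [  0.  -1.  -2. 154. 157. 153. 156. 157. 160. 161. 160. 163. 159. 163.
 161.]
162 [427 426 429 428 426 431 432 433 430 429 429 384 226  90 127 245 303 299
 295 290 251 192 168 167 165 164 188 192 185 188] [  1.  -1.   1.  -1.  -4.  -1.  -1.  73.  72.  73.  80.  80. 152. 156.
 154.]
164 [432 427 426 428 427 429 429 426 430 431 434 385 226  91 177 345 435 441
 421 365 306 269 266 265 266 267 271 273 269 268] [ 0. -5. -5. -1. -2.  3. 61. 68. -2.  1
[... 331 characters left out ...]
66 268] [138.   0.   0.  -3.   1.  -3.  44.  47.  -3.  -4.  -1.   2.  -1.   1.
   1.]
170 [108 259 414 436 432 428 426 426 432 420 395 359 308 297 307 312 277 268
 273 325 404 407 359 295 268 268 269 268 270 271] [136.  -1.   0.  -2.  -0.   1.  37.  38.  -2.  -1.   1.   1.   1.   1.
  -0.]
172 [109 255 412 433 432 426 429 427 427 405 357 350 362 365 337 270 262 271
 319 404 434 407 351 331 322 283 272 275 277 275] [131.  -1.  -4.  -3.  -1.   2.  34.  33.   1.  -3.  -4.  -4.  -1.  -5.
  -1.]
174 [ 95 148 203 266 355 395 407 407 402 389 369 373 393 386 358 288 263 270
 296 369 421 432 433 432 429 421 415 418 416 418] [124.   2.  -3.   1.   0.  41.  40.  38.   3.  -0.  -1.  -3.  -1.   2.
   0.]
```

The tab now sits at column 275, so it is moving. Continuing along the arc.

Request:
step_arm:
  targets:
    - [4.2,-0.2,0,0,0,3,0]
    - [4.2,-0.1,0,0,0,3,0]
    - [4.2,0.2,0,0,0,3,0]
    - [4.2,0.3,0,0,0,3,0]
    - [4.2,0.6,0,0,0,3,0]
    - [4.1,0.8,0,0,0,3,0]
    - [4.1,1.1,0,0,0,3,0]
    - [4,1.2,0,0,0,3,0]
    - [4,1.5,0,0,0,3,0]
    - [0,0,0,0,0,0,0]

```text
time: 7.85
eef_pos: [0.6178, -0.1419, 0.0528]
tcp_rot: [0.0, 0.951, 0.31, 0.0]
ft_force: [-0.0, 0.0, -0.5]
grip_width: 0.0003
grasp_force: 0.0
```

Request:
step_arm:
  targets:
    - [3.5,1.5,0,0,0,3,0]
    - [2,0.9,0,0,0,1.5,0]
    - [2,1,0,0,0,1.5,0]
    - [1.8,1,0,0,0,1.5,0]
    - [1.8,1,0,0,0,1.5,0]
    - [0,0,0,0,0,0,0]
    - [0,0,0,0,0,0,0]
    - [0,0,0,0,0,0,0]
    - [0,0,0,0,0,0,0]
    - [0,0,0,0,0,0,0]

```text
time: 9.1
eef_pos: [0.6289, -0.1366, 0.0529]
tcp_rot: [0.0, 0.923, 0.384, 0.0]
ft_force: [0.3, -0.6, 0.9]
grip_width: 0.0006
grasp_force: 0.0
```

Request:
step_arm:
  targets:
    - [0.8,0.6,0,0,0,0.8,0]
    - [0.8,0.6,0,0,0,0.8,0]
    - [0.8,0.6,0,0,0,0.8,0]
    - [0.7,0.6,0,0,0,0.8,0]
    - [0.7,0.6,0,0,0,0.8,0]
    - [0,0,0,0,0,0,0]
    - [0,0,0,0,0,0,0]
    - [0,0,0,0,0,0,0]
    - [0,0,0,0,0,0,0]
    - [0,0,0,0,0,0,0]

```text
time: 10.35
eef_pos: [0.6326, -0.1335, 0.0528]
tcp_rot: [-0.0, 0.909, 0.416, -0.0]
ft_force: [0.2, 1.0, 0.2]
grip_width: 0.0
grasp_force: 0.0
```

Request:
step_arm:
  targets:
    - [0.7,0.7,0,0,0,0.5,0]
    - [0.7,0.7,0,0,0,0.5,0]
    - [0,0,0,0,0,0,0]
    - [0,0,0,0,0,0,0]
    - [0,0,0,0,0,0,0]
    - [0,0,0,0,0,0,0]
    - [0,0,0,0,0,0,0]
    - [0,0,0,0,0,0,0]
    - [0,0,0,0,0,0,0]
    - [0,0,0,0,0,0,0]

```text
time: 11.6
eef_pos: [0.6338, -0.1327, 0.0528]
tcp_rot: [0.0, 0.905, 0.424, -0.0]
ft_force: [-2.5, -5.9, 0.7]
grip_width: 0.0004
grasp_force: 2.9
```

The reaction is about 6.4 N against the push and the advance has ended, so the lever is at its stop. I'll retreat, lift, move over beside the lid and check.

Request:
step_arm:
  targets:
    - [-6,-7,0,0,0,0,0]
    - [-10,-12,0,0,0,0,0]
    - [0,0,10,0,0,0,0]
    - [0,0,30,0,0,0,0]
    - [0,0,40,0,0,0,0]
    - [0,0,20,0,0,0,0]
    - [-20,-40,0,0,0,0,0]
    - [-30,-50,0,0,0,0,0]
    - [-30,-50,0,0,0,0,0]
    - [0,0,0,0,0,0,0]

```text
time: 12.85
eef_pos: [0.5363, -0.2944, 0.1537]
tcp_rot: [0.001, 0.906, 0.422, 0.0]
ft_force: [0.3, 1.3, 0.5]
grip_width: 0.0005
grasp_force: 0.0
```

```bash
cat > meas.py <<'E'
from h import *
import sys
tag=sys.argv[1];print(sense()['eef_pos'],sense()['ft_force'],sense()['time'])
for n in ['top','side']:
    P=cloud(snap(n,n+tag)).reshape(-1,3);P=P[~np.isnan(P[:,0])]
    c=np.array([.5743,.009] if n=='top' else [.5747,.0133]);d=P[:,:2]-c;r=np.hypot(*d.T);z=P[:,2]
    q=P[(r<.08)&(z>.098)&(z<.106)]
    if len(q):print(n,'lid',cv2.minEnclosingCircle(q[:,:2].astype(np.float32)))
    a=np.degrees(np.arctan2(d[:,1],d[:,0]))
    def show(k,m):
        if m.sum():
            q=P[m];print(' ',k,m.sum(),np.median(q,0).round(4),'mid',((q.min(0)+q.max(0))/2).round(4),'ang',a[m].mean().round(1))
    show('spout',(r>.08)&(r<.115)&(z>.062)&(z<.094)&(abs(a-10)<25))
    show('handle',(r>.085)&(r<.125)&(z>.03)&(z<.094)&(abs(abs(a)-170)<22))
    show('post',(r>.045)&(r<.07)&(z>.134)&(z<.146))
    show('tabtop',(r>.11)&(r<.18)&(z>.086)&(z<.1)&(abs(a+65)<40))
E
python3 meas.py A
```

```text
[ 0.53632937 -0.29441629  0.15367526] [0.27548146 1.27987846 0.54814463] 12.85
top lid ((0.5739866495132446, 0.009395558387041092), 0.06937255710363388)
  spout 204 [0.6682 0.0264 0.0721] mid [0.6664 0.0264 0.0777] ang 10.5
  handle 83 [ 0.4755 -0.0073  0.0836] mid [ 0.4744 -0.0077  0.0622] ang -170.9
  post 30 [ 0.6157 -0.0327  0.1397] mid [ 0.6151 -0.0319  0.139 ] ang -45.2
  tabtop 33 [ 0.6485 -0.117   0.092 ] mid [ 0.6495 -0.1176  0.0915] ang -59.7
side lid ((0.5761321187019348, 0.014032034203410149), 0.07051244378089905)
  spout 149 [0.669  0.0224 0.0757] mid [0.6683 0.0289 0.0763] ang 8.8
  handle 86 [ 0.4753 -0.0031  0.0661] mid [ 0.477  -0.0045  0.0584] ang -170.4
  post 16 [ 0.6184 -0.0288  0.1365] mid [ 0.6172 -0.0321  0.1375] ang -45.0
  tabtop 14 [ 0.6493 -0.1136  0.091 ] mid [ 0.6496 -0.1141  0.0901] ang -59.5
```

The mill hasn't moved. The tab is at a world angle of about -39°, which matches the locked position. Mill yaw is about 10°. Now the lid: the post is at -45.3° and the target is 10°.

Request:
step_arm:
  targets:
    - [10,45,0,0,0,-3,0]
    - [12,50,0,0,0,-3,0]
    - [11,50,0,0,0,0,0]
    - [10,50,0,0,0,0,0]
    - [8,35,0,0,0,0,0]
    - [0,4,0,0,0,0,0]
    - [0,0,-20,0,0,0,0]
    - [0,0,-20,0,0,0,0]
    - [0,0,-12,0,0,0,0]
    - [0,0,-6,0,0,0,0]

```text
time: 14.2
eef_pos: [0.589, -0.0571, 0.0944]
tcp_rot: [-0.0, 0.927, 0.376, -0.0]
ft_force: [-0.4, -0.3, 1.1]
grip_width: 0.0006
grasp_force: 0.0
```

```bash
python3 - <<'E'
from h import *
s=sense();print(s['eef_pos'],s['ft_force'],s['tcp_rot'],s['q'])
c=np.array([.5745,.0105])
for th in np.arange(-45,11,5.0):
    t=np.radians(th);u=np.array([np.cos(t),np.sin(t)]);n=np.array([-u[1],u[0]])
    print(th,((c+.060*u-.023*n)*1000).round(1))
E
```

```text
[ 0.58895453 -0.0571362   0.09441308] [-0.39063742 -0.28304731  1.05785973] [-1.27613544e-04  9.26502162e-01  3.76289369e-01 -1.98082841e-04] [-1.97601455e-01  5.55974561e-01  1.53854624e+00 -6.02359025e-06
  1.04754309e+00  6.01621792e-01]
-45.0 [600.7 -48.2]
-40.0 [605.7 -45.7]
-35.0 [610.5 -42.8]
-30.0 [615.  -39.4]
-25.0 [619.2 -35.7]
-20.0 [623.  -31.6]
-15.0 [626.5 -27.2]
-10.0 [629.6 -22.6]
-5.0 [632.3 -17.6]
0.0 [634.5 -12.5]
5.0 [636.3  -7.2]
10.0 [637.6  -1.7]
```

Request:
step_arm:
  targets:
    - [6,4.5,0,0,0,0,0]
    - [5.7,4.4,0,0,0,0,0]
    - [2.5,1.3,0,0,0,2.5,0]
    - [2.5,1.2,0,0,0,2.5,0]
    - [2.4,1.4,0,0,0,2.5,0]
    - [2.4,1.5,0,0,0,2.5,0]
    - [2.3,1.7,0,0,0,2.5,0]
    - [2.2,1.7,0,0,0,2.5,0]
    - [2.1,1.8,0,0,0,2.5,0]
    - [2.1,1.9,0,0,0,2.5,0]

```text
time: 15.45
eef_pos: [0.6199, -0.0355, 0.0954]
tcp_rot: [0.0, 0.847, 0.532, 0.0]
ft_force: [-0.4, -1.7, 0.9]
grip_width: 0.0005
grasp_force: 0.7
```

Request:
step_arm:
  targets:
    - [1.9,2,0,0,0,2.5,0]
    - [1.9,2.1,0,0,0,2.5,0]
    - [1.8,2.2,0,0,0,2.5,0]
    - [1.7,2.2,0,0,0,2.5,0]
    - [1.6,2.3,0,0,0,2.5,0]
    - [1.5,2.3,0,0,0,2.5,0]
    - [1.4,2.5,0,0,0,2.5,0]
    - [1.3,2.5,0,0,0,2.5,0]
    - [0,0,0,0,0,0,0]
    - [0,0,0,0,0,0,0]

```text
time: 16.7
eef_pos: [0.6327, -0.0175, 0.0951]
tcp_rot: [0.0, 0.742, 0.67, 0.0]
ft_force: [-0.0, -0.4, 0.3]
grip_width: 0.0005
grasp_force: 0.0
```

```bash
python3 meas.py B; python3 -c "
from workcell import *;print(sense()['tcp_rot'])"
```

```text
[ 0.63274173 -0.01749126  0.09512094] [-0.04623181 -0.39387486  0.26789505] 16.7
top lid ((0.5942928791046143, 0.045031361281871796), 0.05577585846185684)
  spout 15 [0.6639 0.0165 0.0705] mid [0.6631 0.0154 0.0696] ang 4.2
  tabtop 27 [ 0.6462 -0.1147  0.0924] mid [ 0.6463 -0.1164  0.0914] ang -60.2
side lid ((0.5758069753646851, 0.012547379359602928), 0.06980589032173157)
  spout 148 [0.6689 0.0213 0.0746] mid [0.6698 0.0292 0.0771] ang 8.6
  handle 85 [ 0.4758 -0.0031  0.068 ] mid [ 0.4768 -0.0038  0.0589] ang -170.5
  post 38 [0.6326 0.0024 0.1386] mid [ 0.631  -0.0082  0.1397] ang -12.6
[1.35793800e-04 7.42189843e-01 6.70189670e-01 1.55557292e-04]
```

Request:
step_arm:
  targets:
    - [1,2.4,0,0,0,2.5,0]
    - [1,2.5,0,0,0,2.5,0]
    - [0.8,2.5,0,0,0,2.5,0]
    - [0.7,2.3,0,0,0,2,0]
    - [0.5,2,0,0,0,2,0]
    - [0.3,1.2,0,0,0,1,0]
    - [0,0,0,0,0,0,0]
    - [0,0,0,0,0,0,0]
    - [0,0,0,0,0,0,0]
    - [0,0,0,0,0,0,0]

```text
time: 18.05
eef_pos: [0.6367, -0.0048, 0.0948]
tcp_rot: [-0.0, 0.665, 0.747, 0.0]
ft_force: [1.0, 0.1, 0.7]
grip_width: 0.0001
grasp_force: 0.6
```

Request:
step_arm:
  targets:
    - [0,-5,0,0,0,0,0]
    - [2,-10,0,0,0,0,0]
    - [0,0,20,0,0,0,0]
    - [0,0,40,0,0,0,0]
    - [-10,-40,10,0,0,0,0]
    - [-20,-50,0,0,0,0,0]
    - [-20,-50,0,0,0,0,0]
    - [-20,-50,0,0,0,0,0]
    - [0,0,0,0,0,0,0]
    - [0,0,0,0,0,0,0]

```text
time: 19.3
eef_pos: [0.5685, -0.2101, 0.1648]
tcp_rot: [-0.0, 0.665, 0.747, 0.0]
ft_force: [-0.2, -0.3, -0.1]
grip_width: 0.0001
grasp_force: 0.0
```

```bash
python3 meas.py C; python3 - <<'E'
from h import *
c=np.hstack([load(n)['frame'][a:a+110,b:b+130] for n,a,b in [('topC',140,235),('sideC',130,220)]])
cv2.imwrite('pics/c5.png',np.clip(cv2.resize(c,None,fx=3,fy=3,interpolation=cv2.INTER_CUBIC)[:,:,::-1]*1.8,0,255).astype('uint8'))
E
```

```text
[ 0.56854874 -0.21008957  0.16479406] [-0.17314277 -0.29083905 -0.10670316] 19.3
top lid ((0.5743721723556519, 0.010583481751382351), 0.06977390497922897)
  spout 204 [0.6682 0.0264 0.0711] mid [0.6671 0.0263 0.0783] ang 10.4
  handle 83 [ 0.4754 -0.0071  0.0836] mid [ 0.4744 -0.0078  0.0639] ang -170.9
  post 29 [0.6324 0.0198 0.14  ] mid [0.6319 0.0187 0.14  ] ang 10.2
  tabtop 33 [ 0.6489 -0.1177  0.0918] mid [ 0.6487 -0.1176  0.091 ] ang -59.6
side lid ((0.5751672983169556, 0.01243076752871275), 0.06961546093225479)
  spout 147 [0.6695 0.0224 0.0752] mid [0.6694 0.0294 0.0767] ang 8.7
  handle 84 [ 0.4756 -0.0033  0.0671] mid [ 0.4769 -0.004   0.0592] ang -170.4
  post 17 [0.6345 0.0232 0.1385] mid [0.6341 0.0225 0.1384] ang 9.4
  tabtop 17 [ 0.6498 -0.1124  0.09  ] mid [ 0.6496 -0.1142  0.0905] ang -59.3
```

View pics/c5.png

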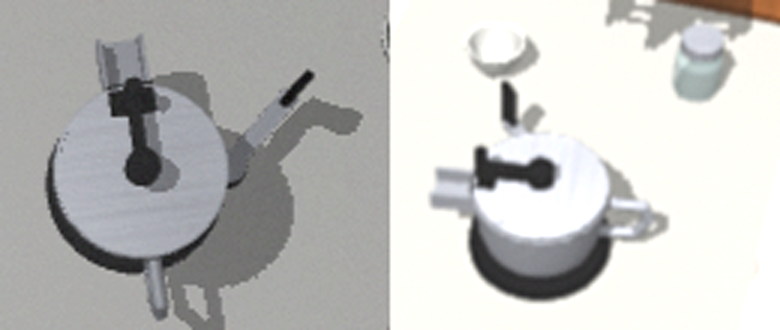

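The lid arm lies along the spout at (122,60) and the lever is at its locked direction. The post is within about 1 mm of the handle–spout line in both cameras, and the mill hasn't moved.

```bash
python3 -c "
from workcell import *
print(hand_in())"
```

```text
the job is handed in; nothing more can be done
None
```

The foot lever was pushed to its stop first, then the lid's arm was pushed round to within about 1° of the spout; the mill did not shift, the arm ended clear of everything, and the job was handed in at about 19 s.

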